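# Find the heavier sample can and hold it over the beaker

### The job

Two look-alike sample cans stand in the wooden holder, and one of them has the steel slug sealed in it. Lift the left-hand can clear and feel its weight, stand it back in its own hollow and let go, then lift the right-hand can in the same way; finish while still holding the heavier of the two upright and still just above the mouth of the empty beaker that stands on the table beside the holder, with the lighter one standing in its own hollow. Do not shift or knock over the beaker or the other things on the table.

Things in the scene. Friction and masses are not known exactly. Their poses are not given: they have to be found in the camera images.
- can_left_center (a point): Centre of a closed aluminium can with a ribbed screw lid, standing upright: body 32 mm in diameter, lid (top 14 mm) 33 mm, 72 mm tall over all, its lowest 12 mm in its hollow of the holder. The point lies on the axis (z), 36 mm above the underside. This one starts in the left-hand hollow (larger y).
- can_right_center (a point): Centre of a closed aluminium can with a ribbed screw lid, standing upright: body 32 mm in diameter, lid (top 14 mm) 33 mm, 72 mm tall over all, its lowest 12 mm in its hollow of the holder. The point lies on the axis (z), 36 mm above the underside. This one starts in the right-hand hollow (smaller y).
- can_left: The left-hand can again; origin at the centre of its underside. The two cans look exactly alike, but a loose slug is sealed in each, of steel in one and of plastic in the other: one can weighs at least 0.2 kg more (both under 0.5 kg). Which is which cannot be seen and changes from start to start.
- can_right: The right-hand can again; origin at the centre of its underside. The two cans look exactly alike, but a loose slug is sealed in each, of steel in one and of plastic in the other: one can weighs at least 0.2 kg more (both under 0.5 kg). Which is which cannot be seen and changes from start to start.
- holder: Fixed wooden holder, a block 64 x 160 mm and 24 mm high with two round hollows side by side, 85 mm apart; its origin is the centre of its underside, its y axis runs along its length towards the left-hand hollow, z up. It stands turned by up to 40 degrees.
- hollow_left (a point): Centre of the floor of the left-hand hollow: 38 mm in diameter, 12 mm deep, floor 12 mm above the table. A seated can's centre is 36 mm above this point.
- hollow_right (a point): Centre of the floor of the right-hand hollow, the same as the left-hand one.
- beaker_mouth (a point): Centre of the mouth, at rim height, of the empty glass beaker that stands loose on the table to the left of the holder: about 76 mm in diameter, 95 mm high.
- beaker: The same beaker; its origin is the centre of its underside.
- dropper_near: Bystander: brown dropper bottle, 33 mm in diameter, 98 mm tall, on the near side; origin at the centre of its underside.
- dropper_far: Bystander: brown dropper bottle, 33 mm in diameter, 94 mm tall, beyond the holder; origin at the centre of its underside.
- dish: Bystander: glass petri dish, 60 mm in diameter, 14 mm high; origin at the centre of its underside.
- timer: Bystander: round lab timer, 64 mm in diameter, 47 mm high, on the near right; origin at the centre of its underside.
Things that resemble listed ones, but are neither listed nor needed, are in the scene too. What is shaped like the can_right but yellow is not meant. Leave any turquoise look-alike of the can_left alone.

How it is judged:
On the way, in this order (a step that is already met when the one before it is completed fails the run):
1. the left-hand can is held clear of the holder (height (world z) of can_left_center above 0.083 m and contact force between can_left and the fingers above 0.5 N), for 0.3 s.
2. the left-hand can stands back in its hollow, let go (horizontal distance between can_left_center and hollow_left below 0.007 m and height (world z) of can_left_center below 0.053 m and angle between can_left_center's own z axis and vertical below 0.1 rad and contact force between can_left and the fingers below 0.05 N), for 0.2 s.
3. the right-hand can is held clear of the holder (height (world z) of can_right_center above 0.083 m and contact force between can_right and the fingers above 0.5 N), for 0.3 s.
At the end, for the whole second after the job is handed in: One can is held still, upright within 0.2 rad, within 30 mm of the beaker's axis, its underside 8 to 129 mm above the rim, clear of the beaker; the other is the lighter (it rests on the holder with under 2.4 N), let go, upright in its own hollow, within 7 mm and down on the floor (((horizontal distance between can_left_center and beaker_mouth below 0.03 m and height (world z) of can_left_center between 0.139 and 0.26 m and angle between can_left_center's own z axis and vertical below 0.2 rad and linear speed of can_left below 0.03 m/s and contact force between can_left and the fingers above 0.5 N and contact force between can_left and beaker below 0.05 N and contact force between can_right and holder between 0.4 and 2.4 N and horizontal distance between can_right_center and hollow_right below 0.007 m and height (world z) of can_right_center below 0.053 m and angle between can_right_center's own z axis and vertical below 0.1 rad and contact force between can_right and the fingers below 0.05 N) or (horizontal distance between can_right_center and beaker_mouth below 0.03 m and height (world z) of can_right_center between 0.139 and 0.26 m and angle between can_right_center's own z axis and vertical below 0.2 rad and linear speed of can_right below 0.03 m/s and contact force between can_right and the fingers above 0.5 N and contact force between can_right and beaker below 0.05 N and contact force between can_left and holder between 0.4 and 2.4 N and horizontal distance between can_left_center and hollow_left below 0.007 m and height (world z) of can_left_center below 0.053 m and angle between can_left_center's own z axis and vertical below 0.1 rad and contact force between can_left and the fingers below 0.05 N))); the arm keeps its last pose, push and grip.
It fails at once if the beaker is pushed or tipped (distance of beaker from where it was at the start of the episode above 0.02 m or angle between beaker's own z axis and vertical above 0.2 rad).
It fails at once if a can is tipped over (angle between any of can_left_center, can_right_center's own z axis and vertical above 0.7 rad).
It fails at once if a bystander is disturbed (distance of any of dropper_near, dropper_far, dish, timer from where it was at the start of the episode above 0.03 m).
It also fails if it takes over 72 s, if anything falls off the work surface, if the arm or the gripper's body presses on something with over 40 N, if the wrist force passes 120 N, or if a joint passes its speed limit or range.

### The arm

A 6-joint arm with a two-finger parallel gripper is mounted at the origin on a cart in front of the work surface, level with it; the furniture and walls round the work are solid. World frame = base frame: x ahead of the robot, y to its left, z up, the work surface at z = 0. Lengths are in m, angles in rad, forces in N, time in s.
With the tool pointing down it reaches from about 0.3 to 0.875 m from the base axis. Payload 6.4 kg.
Tool frame: the origin (TCP) lies midway between the tips of the shut fingers; the grasp point (between the pads) lies 19 mm behind it; y points along the fingers, x is the direction in which the jaws open and shut, and the axes are right-handed (so a half turn about y gives the same grasp; the last joint's range is limited). The gripper opens to 85 mm and grips with 20 to 120 N. Pads are 22 mm wide; open, the fingers measure 114 mm over their backs; the gripper's body (76 mm by 85 mm) begins 54 mm behind the grasp point. The pads swing forward as they close: fully open they stand 13 mm farther back than shut.
Start: joints at [-1.483, 0.181, 1.607, -0, 1.354, -0.206], TCP at [0.167, -0.55, 0.231] pointing down, gripper open.
Joint ranges: [-2.99, 2.99], [-0.89, 2.07], [0.3, 2.58], [-1.14, 4.28], [0, 2.63], [-3.12, 3.12]. Speed limits (rad/s): [2.57, 2.57, 3.01, 3.14, 3.14, 3.14].

### API

Orientations are given as a rotation vector (axis times angle).
In Python, from station import arm gives the robot as it stands.
- The arm moves only by the tool arm_command, never from a script. Its argument "steps" is a list that holds one entry, the list of rows, each a list of 7 numbers: the shift along the tool's x, y, z in mm, then the turn, a rotation vector about the tool's x, y, z in rad, then the opening, from -1 (shut) to 1 (fully open), so that 0 is half open. A call has 1 to 12 rows; each row is the pose to reach, as a shift and turn from the pose commanded when the call began, along the tool's axes at that moment; what a row does not reach only later rows make up. A row lasts 1/12 s, in which the tool goes at most 41.7 mm and 7.16 degrees, less where a joint would pass 70% of its speed; a pose out of reach is approached as far as the arm can. A call with a gripper value outside its range is refused whole. The fingers move at their own pace and stop on an object; "squeeze" is the grip in N (left out, the last holds). Time passes only in rows, so rows that repeat a pose let the fingers close. It gives the time, the measured TCP pose, the force and the opening at its end, in the units of the state.
- arm.read_state(): the state, without advancing time (a new reading comes with each control period).
- arm.grab_frame(name): name is "side" or "top" or "wrist"; returns the picture (384x512x3 uint8, red, green, blue); there is no depth.
- arm.calibration(name): a dict with "vertical_fov" (degrees; the focal length in pixels is half the picture's height over the tangent of half this angle, whatever the lens; pixels are square), "cx", "cy" (the principal point, pixels), "dist" ([k1, k2, p1, p2, k3] as OpenCV has them; the pictures are not rectified), "world_from_camera" (4x4, takes a point from camera to world coordinates). Camera axes: x right, y down, z forward; pixel columns grow to the right and rows downward; lengths in m; the calibration is good to about 2 mm. A picture is of the moment at which its call begins: read the wrist's pose just before it. calibration takes no time and is no camera call; for the wrist camera it gives the pose at the moment of the call.
- arm.close_job(): hands the job in, once; it reports no verdict.
The state is a dict: "time_s": time; "q": joint angles; "dq": joint speeds; "tau": joint torques, N m; "tool_pos": TCP position; "tcp_rot": TCP orientation; "ft_force": force on the tool from outside, world axes, zero at the start; "moment": the same for the moment, N m; "width": finger opening in m.
Only numpy, scipy, OpenCV 4.12 (cv2) and the standard library are available. Lean on these libraries where they do the work, as an engineer would, in place of code of your own. Each camera call takes 0.05 s, during which the arm holds its last target. There are 200 camera calls.

## Working session

There is one attempt and no reset: what is moved stays moved. The work goes in short steps, Python scripts to look and compute and a tool call to move; the robot and the scene stay as the last step left them, time stands still between calls to the robot, and variables do not carry over. Pictures are saved under pics/ and viewed, about 8 in all and at most 12, crops included, and the job is handed in when it is done.

Besides the shell and the picture viewer there is one more tool, called as name(argument=value, ...), one argument or row to a line, values as JSON. arm_command: Moves the arm, as the interface text tells. Its arguments: {"type":"object","properties":{"steps":{"type":"array","items":{"type":"array","items":{"type":"array","items":{"type":"number"}}}},"squeeze":{"type":"number"}},"required":["steps"]}

```bash
mkdir -p pics; cat > h.py <<'E'
from station import arm
import numpy as np, cv2
from scipy.spatial.transform import Rotation as R
def K(c,h=384):
    f=h/2/np.tan(np.radians(c["vertical_fov"])/2)
    return np.array([[f,0,c["cx"]],[0,f,c["cy"]],[0,0,1]])
def ray(c,uv):
    p=cv2.undistortPoints(np.array([[uv]],float),K(c),np.array(c["dist"],float))[0,0]
    T=np.array(c["world_from_camera"]); return T[:3,3],T[:3,:3]@[p[0],p[1],1]
def onz(c,uv,z):
    o,d=ray(c,uv); return o+d*(z-o[2])/d[2]
def proj(c,X):
    T=np.linalg.inv(np.array(c["world_from_camera"])); X=np.atleast_2d(X)
    return cv2.projectPoints(X.astype(float),cv2.Rodrigues(T[:3,:3])[0],T[:3,3],K(c),np.array(c["dist"],float))[0][:,0]
def snap(n,f):
    c=arm.calibration(n); im=arm.grab_frame(n)[:,:,::-1].copy(); cv2.imwrite(f"pics/{f}.png",im); return c,im
E
python3 - <<'E'
from h import *
for n in("top","side"):
    c,im=snap(n,n+"0"); print(n,np.round(c["world_from_camera"],3).tolist(),c["vertical_fov"])
a,b=cv2.imread("pics/top0.png"),cv2.imread("pics/side0.png")
s=arm.read_state();print(s)
E
```

```text
top [[0.02, -0.99, 0.142, 0.383], [-1.0, -0.018, 0.017, -0.259], [-0.014, -0.143, -0.99, 0.943], [0.0, 0.0, 0.0, 1.0]] 55.74604639768289
side [[-0.921, -0.242, 0.305, 0.145], [-0.39, 0.557, -0.733, 0.569], [0.007, -0.794, -0.608, 0.758], [0.0, 0.0, 0.0, 1.0]] 45.24893026300223
{'time_s': 0.1, 'q': array([-1.48330158e+00,  1.81509531e-01,  1.60793682e+00,  3.13570522e-05,
        1.35382559e+00, -2.06297132e-01]), 'dq': array([-0.0007066 , -0.00126307, -0.00228344, -0.00161516, -0.00018198,
        0.00107753]), 'tau': array([ 6.10189563e-04, -4.45876408e+01, -3.52237701e+01, -2.53809703e-04,
        4.13058660e-03, -1.43086157e-05]), 'tool_pos': array([ 0.16649207, -0.54982491,  0.23043628]), 'tcp_rot': array([-1.33266209,  0.99082673, -0.98901305]), 'ft_force': array([ 0.25937417, -0.02861407,  0.14346205]), 'moment': array([-0.00363438,  0.00648391, -0.00554259]), 'width': 0.08562433496369772}
```

View pics/top0.png

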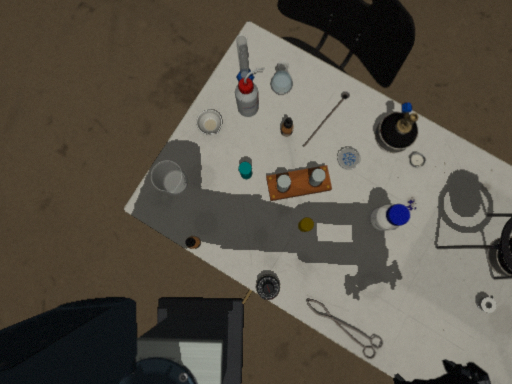

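View pics/side0.png

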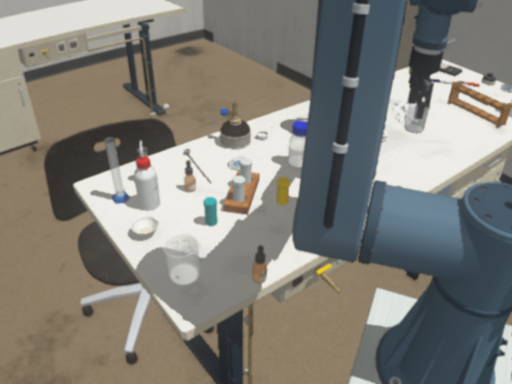

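```bash
python3 - <<'E'
from h import *
c=arm.calibration("top"); im=cv2.imread("pics/top0.png")
cv2.imwrite("pics/crop1.png",cv2.resize(im[125:255,140:350],None,fx=3.8,fy=3.8,interpolation=cv2.INTER_CUBIC))
for n,uv,z in [("L",(283,183),.084),("R",(318,177),.084),("beaker",(167,177),.095),("turq",(246,168),.07),("yel",(306,224),.07),("dropN",(192,242),.1),("dropF",(287,124),.1),("dish",(348,157),.014),("timer",(268,287),.047)]:
    print(n,np.round(onz(c,uv,z),3))
s=arm.read_state();print(np.round(R.from_rotvec(s["tcp_rot"]).as_matrix(),3))
E
```

```text
L [ 0.539 -0.305  0.084]
R [ 0.555 -0.389  0.084]
beaker [ 0.546 -0.027  0.095]
turq [ 0.577 -0.214  0.07 ]
yel [ 0.442 -0.362  0.07 ]
dropN [ 0.394 -0.095  0.1  ]
dropF [ 0.68  -0.312  0.1  ]
dish [ 0.623 -0.478  0.014]
timer [ 0.291 -0.273  0.047]
[[ 0.29  -0.     0.957]
 [-0.957  0.002  0.29 ]
 [-0.002 -1.     0.   ]]
```

View pics/crop1.png

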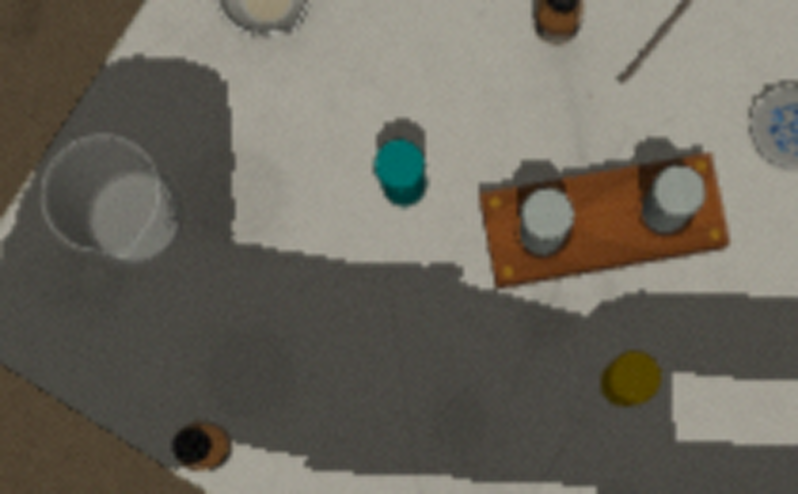

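```bash
cat >> h.py <<'E'
def go(p,h):
    "tool-frame shift (mm) and turn to reach TCP p, tool y down, jaw axis heading h"
    s=arm.read_state(); M=R.from_rotvec(s["tcp_rot"])
    x=np.array([np.cos(h),np.sin(h),0]); y=np.array([0,0,-1.]); 
    D=R.from_matrix(np.c_[x,y,np.cross(x,y)])
    print("shift",np.round(M.inv().apply(np.array(p)-s["tool_pos"])*1000,1),"turn",np.round((M.inv()*D).as_rotvec(),3))
E
python3 - <<'E'
from h import *
c=arm.calibration("top")
L=onz(c,(283.9,181.05),.084);r=onz(c,(318.7,175),.084);B=onz(c,(166.6,175.5),.095);Bb=onz(c,(174.7,182.1),.003)
d=L-r; print(L,r,np.linalg.norm(d),B,Bb)
h=np.arctan2(d[1],d[0])-np.pi/2; print("h",h)
go([L[0],L[1],.20],h)
E
```

```text
[ 0.54344945 -0.3069218   0.084     ] [ 0.55968249 -0.39040618  0.084     ] 0.08504795116612558 [ 0.55011103 -0.02628679  0.095     ] [ 0.55082993 -0.02356573  0.003     ]
h 0.19204756354677666
shift [-123.3   30.8  431.1] turn [-2.000e-03 -1.469e+00 -1.000e-03]
```

The holder holds the two grey cans, left at px (284,181) and right at (319,175). The turquoise one at (246,169) and the yellow one at (306,224) are decoys. The can spacing measures 85.05 mm against the stated 85, and the beaker's rim and base agree within 3 mm. I'll move above the left can.

arm_command(
  steps=[
    [[-123, 31, 431, 0, -1.469, 0, 1], [-123, 31, 431, 0, -1.469, 0, 1], [-123, 31, 431, 0, -1.469, 0, 1], [-123, 31, 431, 0, -1.469, 0, 1], [-123, 31, 431, 0, -1.469, 0, 1], [-123, 31, 431, 0, -1.469, 0, 1], [-123, 31, 431, 0, -1.469, 0, 1], [-123, 31, 431, 0, -1.469, 0, 1], [-123, 31, 431, 0, -1.469, 0, 1], [-123, 31, 431, 0, -1.469, 0, 1], [-123, 31, 431, 0, -1.469, 0, 1], [-123, 31, 431, 0, -1.469, 0, 1]],
  ],
  squeeze=50,
)

```text
time_s: 1.1
tool_pos: [0.5474, -0.3032, 0.1991]
tcp_rot: [-1.563, -0.161, 0.159]
ft_force: [-1.2, -0.3, -0.1]
width: 0.0856
```

arm_command(
  steps=[
    [[0, 0, 0, 0, 0, 0, 1], [0, 0, 0, 0, 0, 0, 1], [0, 0, 0, 0, 0, 0, 1], [0, 0, 0, 0, 0, 0, 1]],
  ],
)

```text
time_s: 1.43
tool_pos: [0.5426, -0.3087, 0.2003]
tcp_rot: [-1.566, -0.148, 0.148]
ft_force: [-0.2, -0.2, -0.3]
width: 0.0852
```

```bash
python3 - <<'E'
from h import *
s=arm.read_state();print(s["tool_pos"],s["q"],s["ft_force"],s["width"]); go([.5434,-.3069,.2],.192)
c,im=snap("wrist","w1"); print(np.round(c["world_from_camera"],3).tolist(),proj(c,[[.5434,-.3069,.084],[.5597,-.3904,.084]]))
E
```

```text
[ 0.54261072 -0.30867326  0.20032153] [-7.06973162e-01  3.15618628e-01  1.50643925e+00 -1.59045829e-04
  1.31968550e+00 -8.95322948e-01] [-0.22949373 -0.21254071 -0.28759004] 0.08521217332348935
shift [1.1 0.3 1.6] turn [-0.    -0.004 -0.   ]
[[0.982, 0.179, 0.06, 0.526], [0.188, -0.929, -0.317, -0.226], [-0.001, 0.323, -0.946, 0.343], [0.0, 0.0, 0.0, 1.0]] [[258.27660047 183.50774264]
 [258.36849828 268.54232657]]
```

View pics/w1.png

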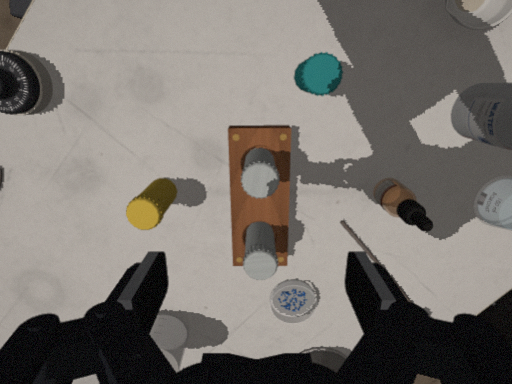

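The wrist view shows both grey lids inside the holder, at about (261,180) and (260,263). They sit centred between the fingers and well apart from the turquoise and yellow decoys.

```bash
python3 - <<'E'
from h import *
c=arm.calibration("wrist"); im=cv2.imread("pics/w1.png")
hsv=cv2.cvtColor(im,cv2.COLOR_BGR2HSV); 
for n,(u0,u1,v0,v1) in {"L":(236,288,155,202),"R":(236,288,240,283)}.items():
    g=hsv[v0:v1,u0:u1]; m=((g[:,:,1]<60)&(g[:,:,2]>150)).astype(np.uint8)
    k,lab,st,ce=cv2.connectedComponentsWithStats(m); i=1+np.argmax(st[1:,4])
    print(n,st[i]+[u0,v0,0,0,0],ce[i]+[u0,v0])
for uv in[(260.5,180),(260.3,263)]: print(onz(c,uv,.084))
cv2.imwrite("pics/w1c.png",cv2.resize(im[115:285,190:330],None,fx=3.5,fy=3.5,interpolation=cv2.INTER_CUBIC))
E
```

```text
L [242 165  34  32 716] [257.22486034 179.92318436]
R [ 236  253   52   30 1102] [260.3430127  270.42831216]
[ 0.54475172 -0.30351862  0.084     ]
[ 0.5604478  -0.38421974  0.084     ]
```

View pics/w1c.png

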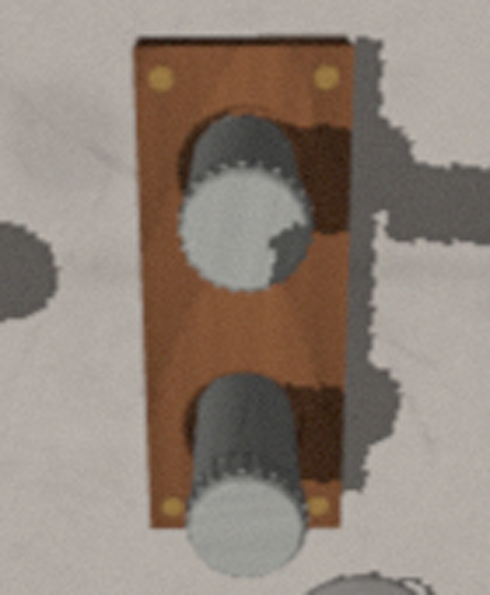

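The two cameras agree within 3 mm, so I'll descend on the left can, close, then read before and after lifting.

arm_command(
  steps=[
    [[2, 40, 3, 0, 0, 0, 1], [2, 80, 3, 0, 0, 0, 1], [2, 115, 3, 0, 0, 0, 1], [2, 140, 3, 0, 0, 0, 1], [2, 158, 3, 0, 0, 0, 1], [2, 169, 3, 0, 0, 0, 1], [2, 169, 3, 0, 0, 0, 1], [2, 169, 3, 0, 0, 0, 1], [2, 169, 3, 0, 0, 0, 1]],
  ],
)

```text
time_s: 2.23
tool_pos: [0.5457, -0.3057, 0.0331]
tcp_rot: [-1.568, -0.152, 0.149]
ft_force: [0.6, 0.4, -0.2]
width: 0.0853
```

arm_command(
  steps=[
    [[0, 0, 0, 0, 0, 0, -1], [0, 0, 0, 0, 0, 0, -1], [0, 0, 0, 0, 0, 0, -1], [0, 0, 0, 0, 0, 0, -1], [0, 0, 0, 0, 0, 0, -1], [0, 0, 0, 0, 0, 0, -1], [0, 0, 0, 0, 0, 0, -1], [0, 0, 0, 0, 0, 0, -1], [0, 0, 0, 0, 0, 0, -1], [0, 0, 0, 0, 0, 0, -1]],
  ],
)

```text
time_s: 3.07
tool_pos: [0.5454, -0.3048, 0.0321]
tcp_rot: [-1.566, -0.152, 0.15]
ft_force: [-0.1, 0.1, 6.1]
width: 0.0312
```

```bash
python3 - <<'E'
from h import *
s=arm.read_state();print(s["tool_pos"],s["ft_force"],s["moment"],s["width"],s["tau"]); go([.544,-.3055,.031],.192)
E
```

```text
[ 0.54535052 -0.3048092   0.03207684] [-0.10730581  0.14777853  6.11727068] [ 0.17108753  0.06580781 -0.0177754 ] 0.031183237425536026 [-2.97588548e-01 -5.12400699e+01 -2.68699265e+01 -9.41818929e-02
 -2.43145796e-01 -4.30107102e-03]
shift [-1.5  1.1 -0.4] turn [0.001 0.    0.001]
```

arm_command(
  steps=[
    [[0, -12, 0, 0, 0, 0, -1], [0, -25, 0, 0, 0, 0, -1], [0, -40, 0, 0, 0, 0, -1], [0, -52, 0, 0, 0, 0, -1], [0, -60, 0, 0, 0, 0, -1], [0, -60, 0, 0, 0, 0, -1], [0, -60, 0, 0, 0, 0, -1], [0, -60, 0, 0, 0, 0, -1], [0, -60, 0, 0, 0, 0, -1], [0, -60, 0, 0, 0, 0, -1], [0, -60, 0, 0, 0, 0, -1], [0, -60, 0, 0, 0, 0, -1]],
  ],
)

```text
time_s: 4.07
tool_pos: [0.5446, -0.3043, 0.0907]
tcp_rot: [-1.565, -0.15, 0.151]
ft_force: [-0.3, 0.4, -0.9]
width: 0.0312
```

```bash
python3 - <<'E'
from h import *
for i in range(4):
    c,im=snap("wrist","w2"); s=arm.read_state();print(s["tool_pos"],s["ft_force"],s["moment"],s["width"])
E
```

```text
[ 0.54467429 -0.30437293  0.09088235] [ 0.12686357 -0.59398379 -1.25630211] [0.06914691 0.07416089 0.0173471 ] 0.031006867824215925
[ 0.54473829 -0.30445764  0.09104826] [-0.30114074 -0.00580399 -1.76470388] [-0.01325916  0.01056015  0.01406022] 0.03146728100965415
[ 0.54477645 -0.3044252   0.09110006] [ 0.34619763 -0.18476161 -1.8045809 ] [-0.00625809 -0.02067768 -0.00649439] 0.03143310748530785
[ 0.54482556 -0.30448619  0.09119637] [ 0.62350775 -0.82365959 -1.85027475] [-0.01908165  0.0045251  -0.03738062] 0.03115220240757857
```

View pics/w2.png

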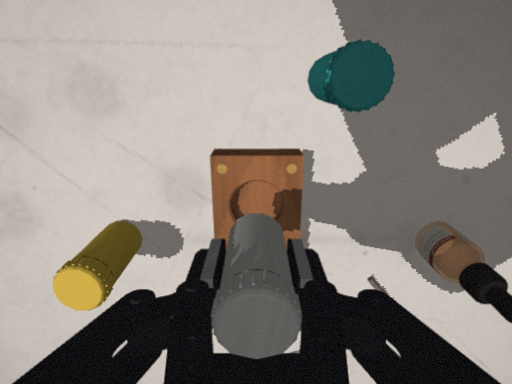

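The left can is up, with its hollow empty at (257,205). It weighs about 1.8 N, which suggests the lighter one. I'll set it back and let go.

arm_command(
  steps=[
    [[0, 15, 0, 0, 0, 0, -1], [0, 30, 0, 0, 0, 0, -1], [0, 40, 0, 0, 0, 0, -1], [0, 48, 0, 0, 0, 0, -1], [0, 54, 0, 0, 0, 0, -1], [0, 58, 0, 0, 0, 0, -1], [0, 60, 0, 0, 0, 0, -1], [0, 60, 0, 0, 0, 0, -1], [0, 60, 0, 0, 0, 0, -1], [0, 60, 0, 0, 0, 0, -1], [0, 60, 0, 0, 0, 0, -1]],
  ],
)

```text
time_s: 5.18
tool_pos: [0.5452, -0.3048, 0.0321]
tcp_rot: [-1.566, -0.151, 0.15]
ft_force: [-1.3, 2.1, 5.7]
width: 0.0318
```

```bash
python3 - <<'E'
from h import *
s=arm.read_state();print(s["tool_pos"],s["ft_force"],s["moment"],s["width"])
E
```

```text
[ 0.54520309 -0.3047828   0.03206817] [-1.3481641   2.12987071  5.73392326] [0.22929905 0.32287424 0.00793485] 0.03179942797435056
```

arm_command(
  steps=[
    [[0, 0, 0, 0, 0, 0, 1], [0, 0, 0, 0, 0, 0, 1], [0, 0, 0, 0, 0, 0, 1], [0, 0, 0, 0, 0, 0, 1], [0, 0, 0, 0, 0, 0, 1], [0, 0, 0, 0, 0, 0, 1], [0, 0, 0, 0, 0, 0, 1], [0, 0, 0, 0, 0, 0, 1], [0, 0, 0, 0, 0, 0, 1], [0, 0, 0, 0, 0, 0, 1]],
  ],
)

```text
time_s: 6.02
tool_pos: [0.5448, -0.3045, 0.0313]
tcp_rot: [-1.566, -0.151, 0.151]
ft_force: [0.5, -0.1, 0.4]
width: 0.0857
```

arm_command(
  steps=[
    [[0, -30, 0, 0, 0, 0, 1], [0, -70, 0, 0, 0, 0, 1], [0, -110, 0, 0, 0, 0, 1], [0, -150, 0, 0, 0, 0, 1], [0, -168, 0, 0, 0, 0, 1], [0, -168, 0, 0, 0, 0, 1], [0, -168, 0, 0, 0, 0, 1], [0, -168, 0, 0, 0, 0, 1], [0, -168, 0, 0, 0, 0, 1]],
  ],
)

```text
time_s: 6.77
tool_pos: [0.5438, -0.3037, 0.1971]
tcp_rot: [-1.563, -0.149, 0.153]
ft_force: [-0.1, -1.0, 0.3]
width: 0.0851
```

```bash
python3 - <<'E'
from h import *
s=arm.read_state();print(s["tool_pos"],s["ft_force"],s["width"])
c,im=snap("wrist","w3"); go([.560,-.3885,.2],.192)
cv2.imwrite("pics/w3c.png",cv2.resize(im[90:300,170:350],None,fx=2.8,fy=2.8,interpolation=cv2.INTER_CUBIC))
E
```

```text
[ 0.54384101 -0.30369965  0.19709353] [-0.10912789 -0.98031776  0.27713993] 0.08512142301931988
shift [ -0.4  -3.2 -86.3] turn [-0.003 -0.    -0.002]
```

View pics/w3c.png

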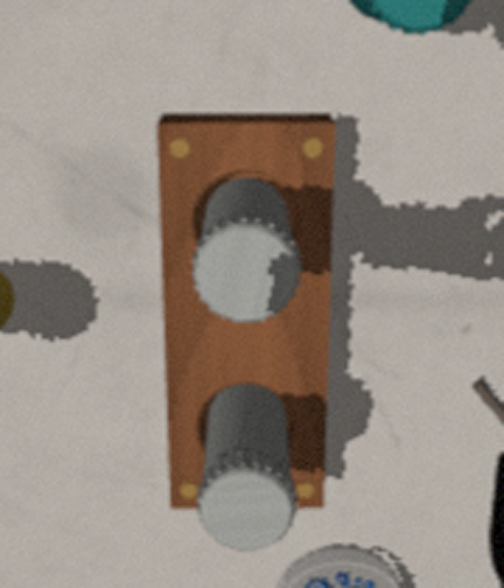

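The left can is seated as before. Its lid is at crop (246,270), and its position relative to the hollow is unchanged. Next is the right can.

arm_command(
  steps=[
    [[0, 0, -30, 0, 0, 0, 1], [0, 0, -60, 0, 0, 0, 1], [0, 0, -86, 0, 0, 0, 1], [0, 0, -86, 0, 0, 0, 1], [0, 0, -86, 0, 0, 0, 1], [0, 0, -86, 0, 0, 0, 1]],
  ],
)

```text
time_s: 7.32
tool_pos: [0.5606, -0.3881, 0.1976]
tcp_rot: [-1.563, -0.149, 0.152]
ft_force: [0.9, 0.7, 0.1]
width: 0.0853
```

```bash
python3 - <<'E'
from h import *
s=arm.read_state();print(s["tool_pos"],s["ft_force"],s["width"])
c,im=snap("wrist","w4"); go([.560,-.3885,.031],.192)
cv2.imwrite("pics/w4c.png",cv2.resize(im[60:240,170:350],None,fx=3,fy=3,interpolation=cv2.INTER_CUBIC))
print(onz(c,(258,180),.084))
E
```

```text
[ 0.56060078 -0.38806606  0.19758701] [0.87347379 0.67930091 0.14547279] 0.08531191881541975
shift [ -0.8 167.   -1. ] turn [-0.002  0.    -0.001]
[ 0.56018952 -0.38210049  0.084     ]
```

View pics/w4c.png

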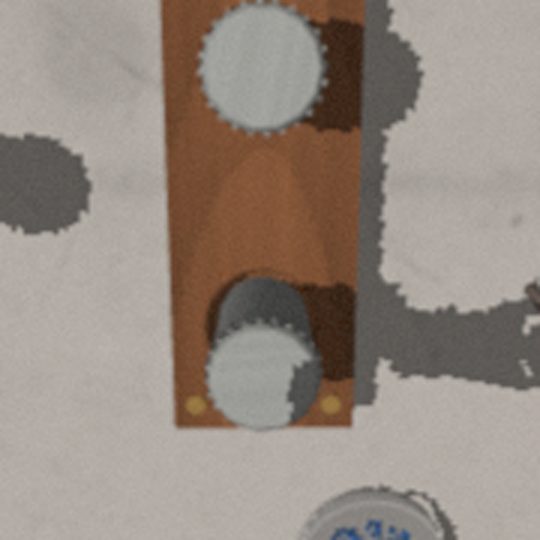

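The right lid at (258,185) puts the can near (0.560, -0.387), which matches. I'll descend and grasp.

arm_command(
  steps=[
    [[-0.5, 40, 0, 0, 0, 0, 1], [-0.5, 80, 0, 0, 0, 0, 1], [-0.5, 115, 0, 0, 0, 0, 1], [-0.5, 140, 0, 0, 0, 0, 1], [-0.5, 157, 0, 0, 0, 0, 1], [-0.5, 167, 0, 0, 0, 0, 1], [-0.5, 167, 0, 0, 0, 0, 1], [-0.5, 167, 0, 0, 0, 0, 1], [-0.5, 167, 0, 0, 0, 0, 1]],
  ],
)

```text
time_s: 8.12
tool_pos: [0.5618, -0.3896, 0.0343]
tcp_rot: [-1.568, -0.153, 0.15]
ft_force: [0.7, -0.5, -0.3]
width: 0.0855
```

arm_command(
  steps=[
    [[0, 0, 0, 0, 0, 0, -1], [0, 0, 0, 0, 0, 0, -1], [0, 0, 0, 0, 0, 0, -1], [0, 0, 0, 0, 0, 0, -1], [0, 0, 0, 0, 0, 0, -1], [0, 0, 0, 0, 0, 0, -1], [0, 0, 0, 0, 0, 0, -1], [0, 0, 0, 0, 0, 0, -1], [0, 0, 0, 0, 0, 0, -1], [0, 0, 0, 0, 0, 0, -1]],
  ],
)

```text
time_s: 8.95
tool_pos: [0.561, -0.3893, 0.033]
tcp_rot: [-1.566, -0.151, 0.15]
ft_force: [-0.6, 1.3, 6.1]
width: 0.0303
```

arm_command(
  steps=[
    [[0, -12, 0, 0, 0, 0, -1], [0, -25, 0, 0, 0, 0, -1], [0, -40, 0, 0, 0, 0, -1], [0, -52, 0, 0, 0, 0, -1], [0, -60, 0, 0, 0, 0, -1], [0, -60, 0, 0, 0, 0, -1], [0, -60, 0, 0, 0, 0, -1], [0, -60, 0, 0, 0, 0, -1], [0, -60, 0, 0, 0, 0, -1], [0, -60, 0, 0, 0, 0, -1], [0, -60, 0, 0, 0, 0, -1], [0, -60, 0, 0, 0, 0, -1]],
  ],
)

```text
time_s: 9.95
tool_pos: [0.5606, -0.3888, 0.0917]
tcp_rot: [-1.565, -0.15, 0.151]
ft_force: [0.2, 0.1, -4.3]
width: 0.0303
```

```bash
python3 - <<'E'
from h import *
for i in range(4):
    arm.grab_frame("wrist"); s=arm.read_state();print(s["tool_pos"],s["ft_force"],s["moment"],s["width"])
go([.550,-.026,.16],.192)
E
```

```text
[ 0.56061157 -0.38885438  0.09184678] [-0.24290056 -0.73654092 -4.59184405] [0.01687166 0.01756642 0.00381586] 0.030275965751789414
[ 0.56067164 -0.38893228  0.0919878 ] [ 1.22080556  0.00669418 -3.71122611] [-0.02479616 -0.0572138  -0.03730463] 0.030521513139049106
[ 0.56073728 -0.38898144  0.09212691] [-0.30630931  0.84310364 -3.40909844] [ 0.01401862 -0.02879833  0.0023233 ] 0.03055801871504141
[ 0.56072434 -0.38900541  0.09216073] [-0.30100787 -0.19349645 -4.27350436] [0.0181528  0.01778528 0.01475042] 0.030191395844001302
shift [ 58.7 -67.8 358.4] turn [-0. -0. -0.]
```

The right can reads about 4.0 N against 1.8 N for the left, a gap of 2.2 N where at least 2 N is expected. The right can is the heavy one, so I'll carry it to the beaker.

arm_command(
  steps=[
    [[0, -25, 0, 0, 0, 0, -1], [0, -50, 0, 0, 0, 0, -1], [0, -74, 0, 0, 0, 0, -1], [2, -74, 10, 0, 0, 0, -1], [5, -74, 30, 0, 0, 0, -1], [9, -74, 55, 0, 0, 0, -1], [13, -74, 80, 0, 0, 0, -1], [17, -74, 105, 0, 0, 0, -1], [21, -74, 130, 0, 0, 0, -1], [25, -74, 155, 0, 0, 0, -1], [29, -74, 180, 0, 0, 0, -1], [29, -74, 180, 0, 0, 0, -1]],
  ],
)

```text
time_s: 11.15
tool_pos: [0.5536, -0.2007, 0.1644]
tcp_rot: [-1.561, -0.152, 0.155]
ft_force: [0.4, 0.3, -4.9]
width: 0.0302
```

arm_command(
  steps=[
    [[2, 0, 10, 0, 0, 0, -1], [5, 0, 30, 0, 0, 0, -1], [9, 0, 55, 0, 0, 0, -1], [13, 0, 80, 0, 0, 0, -1], [17, 0, 105, 0, 0, 0, -1], [21, 0, 128, 0, 0, 0, -1], [25, 0, 150, 0, 0, 0, -1], [28, 0, 168, 0, 0, 0, -1], [30, 0, 178, 0, 0, 0, -1], [30, 0, 178, 0, 0, 0, -1], [30, 0, 178, 0, 0, 0, -1], [30, 0, 178, 0, 0, 0, -1]],
  ],
)

```text
time_s: 12.15
tool_pos: [0.5504, -0.0272, 0.1661]
tcp_rot: [-1.566, -0.15, 0.15]
ft_force: [0.1, -1.7, -5.6]
width: 0.0301
```

```bash
python3 - <<'E'
from h import *
for n in("top","side"):
    c,im=snap(n,n+"5")
    u=proj(c,[[.550,-.0255,.095]])[0]; print(n,u)
    if n=="side": b=im
    else: a=im
s=arm.read_state();print(s["tool_pos"],s["dq"],s["ft_force"],s["width"]); go([.550,-.0255,.165],.192)
a=a[110:250,110:350]; b=b[120:300,130:330]
f=lambda i:cv2.resize(i,(400,int(400*i.shape[0]/i.shape[1])),interpolation=cv2.INTER_CUBIC)
a,b=f(a),f(b); h=max(len(a),len(b)); p=lambda i:cv2.copyMakeBorder(i,0,h-len(i),0,0,0)
cv2.imwrite("pics/both5.png",np.hstack([p(a),p(b)]))
E
```

```text
top [166.27026563 175.54029901]
side [181.65551904 243.53181932]
[ 0.55048809 -0.02740875  0.16621228] [-3.37604823e-05  8.06517958e-04 -3.89031927e-04  3.56154085e-03
  8.92968735e-04  2.10249470e-03] [ 0.78961069 -0.26373997 -3.90665321] 0.030093547935816208
shift [-0.1  1.2  2. ] turn [ 0.    -0.001  0.   ]
```

View pics/both5.png

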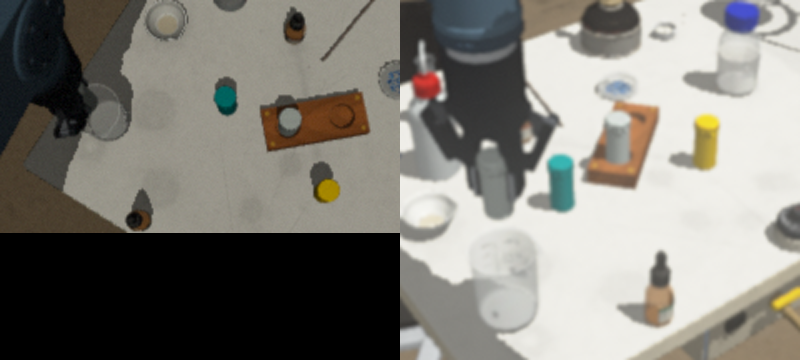

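Both views show the right can upright above the beaker. The left can stands in its hollow, the right-hand hollow is empty, and nothing else has moved. One ray check on the can's underside, then I'll hand in.

```bash
python3 - <<'E'
from h import *
c=arm.calibration("side"); print(onz(c,(179,225),.145), proj(c,[[.5505,-.0274,.145]]))
s=arm.read_state(); print(np.abs(s["dq"]).max())
if np.hypot(*(onz(c,(179,225),.145)[:2]-[.55,-.0255]))<.02: print(arm.close_job())
E
```

```text
[ 0.55176119 -0.02649546  0.145     ] [[179.76037004 224.89618602]]
0.003561540850403247
the job is handed in; nothing more can be done
None
```

I lifted the left-hand can and felt about 1.8 N, then stood it back in its hollow and let go. I lifted the right-hand can next and felt about 4.0 N, so the right one is the heavier. I carried it to the beaker and handed the job in at about 12 s, still holding it above the mouth; no verdict was reported.

- **Held can:** it is upright and nearly still. It sits about 2 mm off the beaker's axis, with its underside about 50 mm above the rim. A ray from the side camera agreed within about 2 mm.
- **Left can:** the last pictures show it upright in its own hollow. Its reading was under the 2.4 N limit.
- **Everything else:** in the last top and side crops the things I could see were in place. I did not check the timer, and only part of the dish showed.
- **Disagreements:** the top and wrist cameras differed by 2 to 4 mm on where the can lids were, which the grip tolerated. The lift readings were noisy: 1.3 to 1.9 N for the left can and 3.4 to 4.6 N for the right, so the two never overlapped. No check failed.

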